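Bring the pipette from its slanted stand to upright over the blue dish

TASK

Draw the blue-buttoned pipette out of its slanted stand, turn it upright with the tip down, and hold it steady with its tip over the middle of the blue dish, about 3 cm above the rim. Touch none of the dishes with the pipette, leave the dishes and the orange pipette where they are, and finish while still holding the pipette in the air: do not put it down or let go.

Things in the scene. Friction and masses are not known exactly. Their poses are not given: they have to be found in the camera images.
- pipette_blue: pipette, blue button and band, 194 mm long, 90 g. Origin at the tip's point, z towards the button. Along z in mm: yellow tip cone 0-52 (3 to 9 wide), white shaft 14 thick to 100, handle to 180, steel rod, button 18 wide to 194. Starts in a socket, tip down, leaning about 0.69 rad (a little play), button end to the stand's front, y level; handle foot on the mouth, so 100 mm are below it.
- blue_grip (a point): point on the blue pipette's axis inside the upper handle, 160 mm from the tip and 34 mm below the button's top; axes as the pipette's. The handle here is 26 mm across flat faces along the pipette's y and 30 mm along its x; a small finger rest sticks out 30 mm from the axis on its +x side, 12 mm above this point. Centre of mass about 25 mm towards the tip.
- pipette_orange: a second pipette, the same but with orange button and band, in the other socket, 95 mm beside the blue one (axis to axis). Its button is about 180 mm above the desk. Origin at its tip's point, z towards the button. To be left where it is.
- stand: fixed stand: grey base 130 x 205 x 8 mm, white slanted block with two round sockets (15.5 mm wide, 45 mm deep, open below) between aluminium cheeks; 120 mm high. Origin at the middle of the base's underside, z up, front is -x; turn about vertical varies. Socket mouths at x -15, y -47.5 and +47.5, z 105 mm; axes (the way out) up and to the front, 0.65 rad from vertical.
- dish_blue: the goal dish: blue plastic round open bowl, 60 mm wide at the rim, 28 mm high, loose on the desk. Origin at the centre of its underside, z up; the middle of its mouth is 28 mm above the origin.
- dish_white: white ceramic round open bowl, 60 mm wide at the rim, 28 mm high, loose on the desk. Origin at the centre of its underside, z up; the middle of its mouth is 28 mm above the origin. To be left alone.
- dish_yellow: yellow plastic round open bowl, 60 mm wide at the rim, 28 mm high, loose on the desk. Origin at the centre of its underside, z up; the middle of its mouth is 28 mm above the origin. To be left alone.

How it is judged (in metres and radians):
On the way:
1. the blue pipette is held by the fingers, clear of the stand, its tip at least 60 mm above the desk (height (world z) of pipette_blue above 0.06 m and distance of pipette_blue from where it was at the start of the episode above 0.05 m and contact force between the fingers and pipette_blue above 0.5 N and contact force between pipette_blue and stand below 0.05 N), for 0.1 s.
At the end, for the whole second after the job is handed in: Only the fingers hold the blue pipette: tip down, within 0.15 rad of upright, at rest, tip within 15 mm of the blue dish's centre line and 10 to 60 mm above its rim; it touches no dish, stand or other pipette; the blue dish stands level within 20 mm of its start (angle between pipette_blue's own z axis and vertical below 0.15 rad and horizontal distance between pipette_blue and dish_blue below 0.015 m and z of pipette_blue in the frame of dish_blue between 0.038 and 0.088 m and contact force between the fingers and pipette_blue above 0.5 N and linear speed of pipette_blue below 0.03 m/s and angular speed of pipette_blue below 0.2 rad/s and angle between dish_blue's own z axis and vertical below 0.1 rad and distance of dish_blue from where it was at the start of the episode below 0.02 m and contact force between pipette_blue and stand below 0.05 N and contact force between pipette_blue and dish_blue below 0.05 N and contact force between pipette_blue and dish_white below 0.05 N and contact force between pipette_blue and dish_yellow below 0.05 N and contact force between pipette_blue and pipette_orange below 0.05 N); the arm keeps its last pose, push and grip.
It fails at once if the blue dish is shifted by more than 20 mm (distance of dish_blue from where it was at the start of the episode above 0.02 m).
It fails at once if the white dish is shifted by more than 20 mm (distance of dish_white from where it was at the start of the episode above 0.02 m).
It fails at once if the yellow dish is shifted by more than 20 mm (distance of dish_yellow from where it was at the start of the episode above 0.02 m).
It fails at once if the orange pipette is shifted by more than 20 mm (distance of pipette_orange from where it was at the start of the episode above 0.02 m).
It fails at once if the pipette touches a dish (more than 0.5 N) (contact force between pipette_blue and dish_blue above 0.5 N or contact force between pipette_blue and dish_white above 0.5 N or contact force between pipette_blue and dish_yellow above 0.5 N).
It also fails if it takes over 45 s, if anything falls off the work surface, if the arm or the gripper's body presses on something with over 40 N, if the wrist force passes 120 N, or if a joint passes its speed limit or range.

ROBOT

A 7-joint arm with a two-finger parallel gripper is mounted at the origin on a cart in front of the work surface, level with it; the furniture and walls round the work are solid. World frame = base frame: x ahead of the robot, y to its left, z up, the work surface at z = 0. Lengths are in m, angles in degrees, forces in N, time in s.
With the tool pointing down it reaches from about 0.4 to 0.85 m from the base axis. Payload 4.5 kg.
Tool frame: the origin (TCP) lies midway between the tips of the shut fingers; the grasp point (between the pads) lies 19 mm behind it; z points along the fingers, y is the line along which they close (so a half turn about z gives the same grasp; the last joint's range is limited). The gripper opens to 88 mm and grips with 3 to 60 N. Pads are 18 mm wide; open, the fingers measure 123 mm over their backs; the gripper's body (75 mm by 187 mm) begins 45 mm behind the grasp point.
Start: joints at [-68.136, 39.483, -11.15, 89.685, 9.013, 51.709, -12.324], TCP at [0.213, 0.588, 0.205] pointing down, gripper open.
Joint ranges: [-172.22, 172.22], [-26.19, 119.32], [-84.43, 86.54], [7.71, 146.69], [-57.33, 237.33], [2.42, 119.75], [-152.13, 152.13]. Speed limits (degrees/s): [147.25, 147.25, 180, 180, 180, 180, 180].

INTERFACE

Orientations are given as a 3x3 rotation matrix whose columns are the frame's x, y, z axes.
In Python, from cell import env gives the robot as it stands. Calls block until the motion is done:
- env.goto(position, orientation): joint-space move of the TCP to a pose.
- env.line_to(position, rate=0.15, frame=None, contact_N=None): straight line of the TCP; frame=None keeps the orientation; rate is the mean speed in m/s. With contact_N (N) it stops when the force on the tool has changed by that much, and returns True; else False.
- env.goto_joints(angles): joint-space move.
- env.let_go() and env.close_gripper(): open the fingers fully, or close them until they stop; the grip force is fixed at half the most.
- env.pause(seconds).
- env.ik(position, orientation): joint angles nearest the present ones, or None.
- env.get_state(): the state.
- env.get_image(name): name is "scene" or "top"; returns the picture (384x512x3 uint8, blue, green, red); there is no depth.
- env.get_calibration(name): a dict with "vertical_fov" (degrees; the focal length in pixels is half the picture's height over the tangent of half this angle, whatever the lens; pixels are square), "cx", "cy" (the principal point, pixels), "k1" (the pictures are not rectified: a ray, as slopes to the right and down, at radius r is drawn at 1 + k1 r^2 times it, then the intrinsics apply), "rvec" (rotation vector, rad) and "tvec" (3), from world to camera coordinates, as OpenCV has them. Camera axes: x right, y down, z forward; pixel columns grow to the right and rows downward; lengths in m; the calibration is good to about 2 mm. A picture is of the moment at which its call begins. get_calibration takes no time and is no camera call.
A pose or a line that the arm cannot do raises env.Unreachable and nothing moves.
- env.close_job(): hands the job in; it is judged then, once.
The state is a dict: "time_s": time; "joint_pos": joint angles; "qd": joint speeds; "tau": joint torques, N m; "tool_pos": TCP position; "tool_rot": TCP orientation; "wrist_force": force on the tool from outside, world axes, zero at the start; "wrist_torque": the same for the moment, N m; "width": opening from 0.0 (shut) to 1.0 (fully open); "gripper_force": force on a finger pad.
Only numpy, scipy, OpenCV 4.12 (cv2) and the standard library are available. Lean on these libraries where they do the work, as an engineer would, in place of code of your own. Each camera call takes 0.05 s, during which the arm holds its last target. There are 200 camera calls.

## Working session

There is one attempt and no reset: what is moved stays moved. The work goes in short steps, each a Python script; the robot and the scene stay as the last script left them, time stands still between calls to the robot, and variables do not carry over. Pictures are saved under pics/ and viewed, at most 10 in all, crops included, and the job is handed in when it is done.

```bash
mkdir -p pics; ls; python3 - <<'E'
from cell import env
import cv2
for n in("scene","top"):
    cv2.imwrite(f"pics/{n}0.png",env.get_image(n)); print(n,env.get_calibration(n))
s=env.get_state();print(s["time_s"],s["tool_pos"],s["tool_rot"])
E
```

```text
cell.py
pics
scene {'vertical_fov': 44.50656201229103, 'cx': 257.3571757546464, 'cy': 194.9538951454161, 'k1': -0.057161435058476644, 'rvec': array([ 2.23801438, -0.93085193,  0.37287542]), 'tvec': array([-0.24664937,  0.41175009,  0.87856048])}
top {'vertical_fov': 46.12572154089659, 'cx': 263.8824748467566, 'cy': 185.50473253932213, 'k1': -0.14260355233409758, 'rvec': array([ 2.12755064, -2.18476929,  0.12023004]), 'tvec': array([0.15471388, 0.5105053 , 1.12880094])}
0.1 [0.21285285 0.58698806 0.20430905] [[-9.40159735e-01  3.40733736e-01 -4.38993576e-04]
 [ 3.40733998e-01  9.40158437e-01 -1.56699256e-03]
 [-1.21203716e-04 -1.62280335e-03 -9.99998676e-01]]
```

View pics/scene0.png

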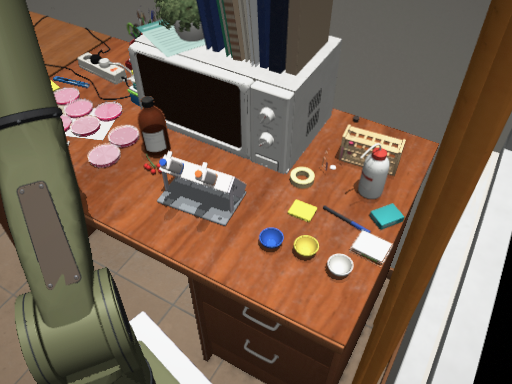

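View pics/top0.png

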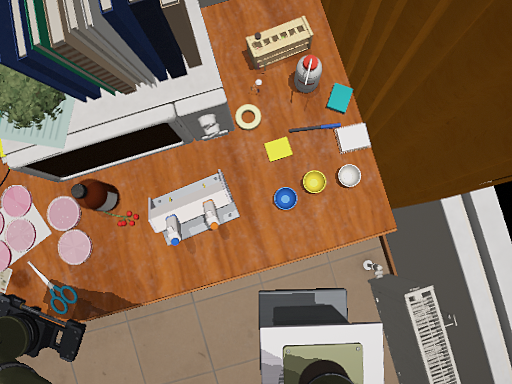

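The scene view shows the stand near (200,185), with the blue button near (163,163), orange near (198,174) and the blue dish near (271,239). In the top view the blue button is near (175,240), orange near (213,225) and the blue dish near (285,198). Next I'll measure them.

```bash
cat > h.py <<'E'
import numpy as np,cv2
from cell import env
def cam(n):
    c=env.get_calibration(n);f=192/np.tan(np.radians(c["vertical_fov"]/2))
    K=np.array([[f,0,c["cx"]],[0,f,c["cy"]],[0,0,1]]);R=cv2.Rodrigues(c["rvec"])[0]
    return K,np.array([c["k1"],0,0,0.]),R,np.ravel(c["tvec"]),c["rvec"]
def ray(n,p):
    K,d,R,t,_=cam(n);u=cv2.undistortPoints(np.array([[p]],float),K,d).ravel()
    v=R.T@np.r_[u,1];return -R.T@t,v/np.linalg.norm(v)
def plane(n,p,z):
    o,v=ray(n,p);return o+v*(z-o[2])/v[2]
def tri(p,q):
    a,u=ray("scene",p);b,v=ray("top",q)
    s=np.linalg.lstsq(np.c_[u,-v],b-a,rcond=None)[0];P,Q=a+u*s[0],b+v*s[1]
    return (P+Q)/2,np.linalg.norm(P-Q)
def proj(n,X):
    K,d,R,t,rv=cam(n);return cv2.projectPoints(np.array([X],float),rv,t,K,d)[0].ravel()
def blobs(img,lo,hi,amin=8):
    m=cv2.inRange(cv2.cvtColor(img,cv2.COLOR_BGR2HSV),lo,hi)
    n,_,s,c=cv2.connectedComponentsWithStats(m)
    return [(c[i].round(1).tolist(),s[i].tolist()) for i in range(1,n) if s[i,4]>=amin]
E
python3 - <<'E'
from h import *
for n,(x0,x1,y0,y1) in {"scene":(140,330,140,270),"top":(140,310,160,260)}.items():
    im=cv2.imread(f"pics/{n}0.png")
    for nm,lo,hi in(("blue",(105,150,60),(125,255,255)),("orange",(8,150,150),(16,255,255)),("yellow",(22,130,90),(32,255,255))):
        for c,s in blobs(im,lo,hi):
            if x0<c[0]<x1 and y0<c[1]<y1: print(n,nm,c,s)
    a=im[140:225,140:250] if n=="scene" else im[165:250,140:250]
    cv2.imwrite(f"pics/{n}c.png",cv2.resize(a,None,fx=7,fy=7,interpolation=cv2.INTER_CUBIC))
E
```

```text
scene blue [162.5, 161.7] [160, 159, 6, 7, 32]
scene blue [270.9, 237.5] [260, 228, 23, 20, 362]
scene orange [266.3, 225.5] [83, 111, 356, 236, 29617]
scene orange [155.6, 162.0] [153, 160, 6, 5, 21]
scene orange [197.8, 173.4] [195, 171, 7, 6, 34]
scene orange [168.8, 176.2] [167, 174, 6, 6, 19]
scene orange [301.7, 177.0] [298, 176, 9, 3, 23]
scene yellow [302.1, 210.2] [288, 199, 29, 23, 415]
scene yellow [306.0, 244.6] [294, 235, 25, 21, 377]
top blue [285.1, 197.9] [275, 188, 21, 21, 296]
top blue [174.8, 241.1] [171, 238, 8, 7, 40]
top orange [227.2, 179.5] [0, 0, 397, 314, 43915]
```

View pics/scenec.png

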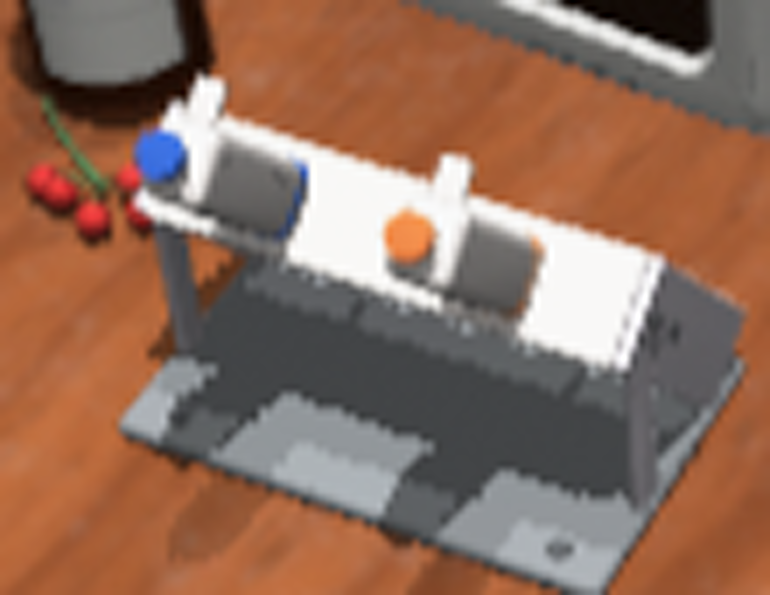

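View pics/topc.png

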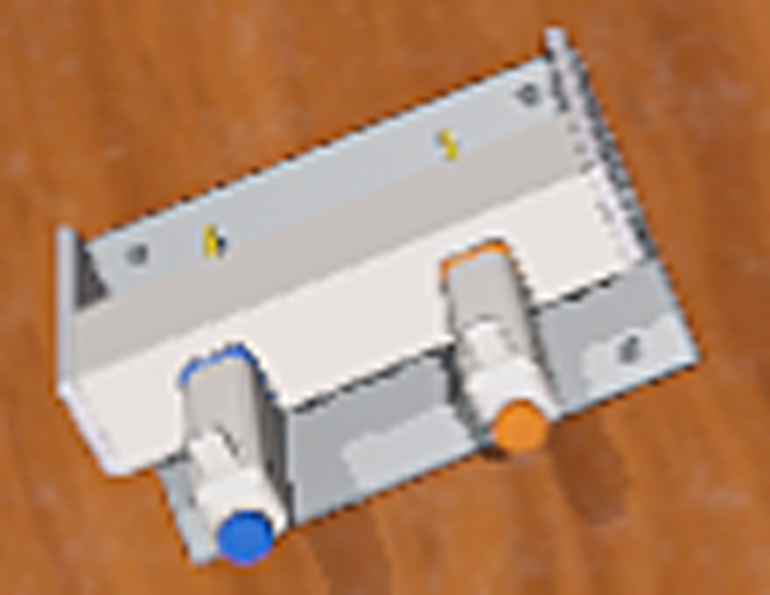

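Both crops are clear. The finger rest points up and back, so the pipette's +x is on the upper side. The fingers can come down along the pipette's axis from the button end, closing on its y faces. Next is triangulation and cross-checks.

```bash
python3 - <<'E'
from h import *
np.set_printoptions(precision=4,suppress=True)
S=lambda x,y:(x/7+140-.43,y/7+140-.43); T=lambda x,y:(x/7+140-.43,y/7+165-.43)
b,eb=tri((162.5,161.7),(174.8,241.1)); o,eo=tri((197.8,173.4),T(520,426))
print("buttons",b,eb,o,eo,"dist",np.linalg.norm(b-o))
# base corners, top z=.008
cs={k:plane("top",T(*p),.008) for k,p in dict(FR=(700,357),FL=(195,560)).items()}
cf={k:plane("scene",S(*p),.008) for k,p in dict(FR=(605,592),FL=(122,430)).items()}
print(cs,cf,[np.linalg.norm(d["FR"]-d["FL"]) for d in(cs,cf)])
for v in((b-o),cs["FL"]-cs["FR"],cf["FL"]-cf["FR"]): print("yaw of stand y->",np.degrees(np.arctan2(-v[0],v[1])))
# dish: all three
for n in("scene","top"):
    im=cv2.imread(f"pics/{n}0.png")
    hsv=cv2.cvtColor(im,cv2.COLOR_BGR2HSV)
    for nm,lo,hi,c in(("blue",(105,130,40),(128,255,255),(271,239) if n=="scene" else (285,198)),("yellow",(22,120,60),(34,255,255),(306,246) if n=="scene" else (314,182))):
        m=cv2.inRange(hsv,lo,hi);k=np.zeros_like(m);cv2.circle(k,c,20,255,-1)
        P=cv2.convexHull(cv2.findNonZero(m&k)).reshape(-1,2)
        Q=np.array([plane(n,p,.028)[:2] for p in P.astype(float)])
        (cx,cy),r=cv2.minEnclosingCircle(Q.astype(np.float32));print(n,nm,"rim",cx,cy,"r",r,"bbox",Q.min(0),Q.max(0))
E
```

```text
buttons [0.3778 0.3432 0.172 ] 0.0012777904747752241 [0.411  0.2543 0.1718] 0.0014268480863687248 dist 0.09485456551547405
{'FR': array([0.44  , 0.2067, 0.008 ]), 'FL': array([0.3687, 0.3972, 0.008 ])} {'FR': array([0.4416, 0.2018, 0.008 ]), 'FL': array([0.3662, 0.3891, 0.008 ])} [np.float64(0.20339577703395614), np.float64(0.20188088791154613)]
yaw of stand y-> 20.529468392290784
yaw of stand y-> 20.522251468502912
yaw of stand y-> 21.936663664484126
scene blue rim 0.47925078868865967 0.08233444392681122 r 0.030404651537537575 bbox [0.4501 0.0526] [0.5095 0.1115]
scene yellow rim 0.5213190317153931 0.006374080665409565 r 0.03198225051164627 bbox [ 0.4904 -0.0218] [0.5522 0.0379]
top blue rim 0.4815182089805603 0.0871925875544548 r 0.02951897494494915 bbox [0.4528 0.0596] [0.507  0.1137]
top yellow rim 0.5220522880554199 0.0108472416177392 r 0.03070567548274994 bbox [ 0.4942 -0.0198] [0.5519 0.0402]
```

The measurements agree: the buttons are 94.9 mm apart, the stand's yaw is 20.6°, the base edge is about 203 mm and the dish radius about 30 mm. The socket mouth predicts the same pipette axis within 4 mm. Now the IK check and approach.

```bash
cat >> h.py <<'E'
a=np.radians(20.6);L=0.68
X=np.array([np.cos(a),np.sin(a),0]);Y=np.array([-np.sin(a),np.cos(a),0]);Z=np.array([0,0,1.])
D=-np.sin(L)*X+np.cos(L)*Z          # pipette axis, tip -> button
B=np.array([.380,.342,.172])        # 187 mm from tip
at=lambda s:B+(s-.187)*D            # point at distance s from tip
def rot(d,y): return np.c_[np.cross(y,-d),y,-d]
DISH=np.array([.4804,.0848])
E
python3 - <<'E'
from h import *
np.set_printoptions(precision=1,suppress=True)
for sg in(1,-1):
    R=rot(D,sg*Y)
    for s in(.241,.141,.271):print(sg,s,env.ik(at(s),R))
    for an in range(0,360,30):
        y=np.array([np.cos(np.radians(an)),np.sin(np.radians(an)),0])
        if sg==1: print(an,env.ik(np.r_[DISH,.058+.141],rot(Z,y)))
E
```

```text
1 0.241 None
1 0.141 [-24.5  59.4 -72.  143.8 107.4  87.7 -58.6]
1 0.271 None
0 [-17.5  29.9   3.1 113.7  -2.6  36.5 -12.6]
30 [-12.3  29.8  -4.9 113.4   4.   36.9  10.3]
60 [ -7.   30.1 -12.9 113.2  10.5  37.8  33.4]
90 [ -1.9  30.8 -20.9 112.9  16.8  39.2  56.8]
120 [  3.1  31.8 -28.9 112.7  22.8  41.1  80.5]
150 [  8.4  33.5 -37.7 112.4  29.2  43.8 103.7]
180 [ 13.3  35.7 -46.3 112.2  35.1  47.2 127.4]
210 [ 17.9  38.6 -55.2 112.   40.9  51.5 151.2]
240 [-49.1  44.6  62.3 115.2 -50.8  53.3 -79.2]
270 [-33.3  32.7  28.5 114.5 -24.4  38.7 -79.2]
300 [-27.8  31.2  19.4 114.2 -16.5  37.2 -57.8]
330 [-22.6  30.3  11.1 114.   -9.4  36.5 -35.4]
-1 0.241 None
-1 0.141 [-41.4  45.8 -35.4 144.6 122.2  61.3 104.7]
-1 0.271 None
```

Coming straight along the axis is too close to the base. The y faces are flat, so I can turn the tool about the pipette's y axis and come in steeper. I'll search that tilt and the final azimuth.

```bash
cat >> h.py <<'E'
from scipy.spatial.transform import Rotation as Ro
G=.160
def Rg(phi,sg=1): # tool tilted phi rad from vertical towards -D; grasp orientation
    return rot(-np.sin(phi)*X+np.cos(phi)*Z,sg*Y)
def tcp(s,R): return at(s)+.019*R[:,2]   # grasp point at distance s along original axis
def Rup(R,az): # orientation with the pipette upright, turned az about vertical
    return Ro.from_rotvec(az*Z).as_matrix()@Ro.from_rotvec(L*Y).as_matrix()@R
def goal(R,tip): return np.r_[tip]+G*Z+.019*R[:,2]
E
python3 - <<'E'
from h import *
np.set_printoptions(precision=0,suppress=True)
print(Ro.from_rotvec(L*Y).as_matrix()@D)
for deg in(30,20,10,0,-10):
  for sg in(1,-1):
    R=Rg(np.radians(deg),sg);q=[env.ik(p,R) for p in(tcp(G,R)-.07*R[:,2],tcp(G,R),tcp(G+.06,R),tcp(G+.12,R))]
    ok=[x is not None for x in q]
    az=[z for z in range(-180,180,20) if env.ik(goal(Rup(R,np.radians(z)),np.r_[DISH,.058]),Rup(R,np.radians(z))) is not None]
    print(deg,sg,ok,"az",az)
    if all(ok): print(*q)
E
```

```text
[-0. -0.  1.]
30 1 [True, True, True, True] az [-180, -160, -140, -120, -100, -80, -60, -40, -20, 0, 20, 40, 60, 80, 100, 120, 140, 160]
[-19.  43. -72. 138.  92.  65. -44.] [-18.  55. -72. 136. 101.  73. -45.] [-20.  45. -72. 139.  94.  67. -47.] [-79.  23.  19. 142. 120.  14. -71.]
30 -1 [True, True, True, True] az [-180, -160, -140, -120, -100, -80, -60, -40, -20, 0, 20, 40, 60, 80, 100, 120, 140, 160]
[-62.  28.   1. 140. 120.  22. 111.] [-51.  38. -11. 138. 128.  32. 106.] [-62.  30.   1. 141. 127.  24. 104.] [-82.  24.  24. 143. 128.  12. 103.]
20 1 [True, True, True, True] az [-180, -160, -140, -120, -100, -80, -60, -40, -20, 0, 20, 40, 60, 80, 100, 120, 140, 160]
[-58.  27.   5. 129.  50.  12.   8.] [-60.  36.  11. 130. 129.   5. -70.] [-66.  29.  16. 132.  57.   4.  -0.] [-61.  21.   2. 133.  50.  16.   4.]
20 -1 [True, True, True, True] az [-180, -160, -140, -120, -100, -80, -60, -40, -20, 0, 20, 40, 60, 80, 100, 120, 140, 160]
[-72.  29.  27. 130. -23.   7. -97.] [-61.  37.  12. 130. 135.   4. 104.] [-72.  31.  24. 133. -47.   2. -75.] [ -84.   24.   35.  134.  -21.    9. 
[... 876 characters left out ...]
0, -60, -40, -20, 0, 20, 40, 60, 80, 100, 120, 140]
[-62.  35.  26. 108. -22.  42. -93.] [-59.  40.  21. 112. -26.  32. -90.] [-63.  34.  24. 115. -23.  35. -93.] [-68.  28.  27. 117. -20.  39. -98.]
-10 1 [True, True, True, True] az [-140, -120, -100, -80, -60, -40, -20, 0, 20, 40, 60, 80, 100, 120]
[-27.  40. -28.  95.  15.  58.  51.] [-28.  44. -27. 101.  18.  49.  48.] [-28.  38. -28. 105.  15.  51.  47.] [-28.  32. -30. 107.  12.  53.  47.]
-10 -1 [True, True, True, True] az [-140, -120, -100, -80, -60, -40, -20, 0, 20, 40, 60, 80, 100, 120]
[-58.  40.  26.  97. -23.  58. -91.] [-57.  44.  23. 102. -25.  48. -89.] [-60.  38.  24. 106. -24.  50. -91.] [-64.  32.  26. 109. -21.  53. -94.]
```

```bash
python3 - <<'E'
from h import *
np.set_printoptions(precision=3,suppress=True)
R=Rg(np.radians(5));g=tcp(G,R);print("grasp tcp",g)
env.goto(g-.11*R[:,2],R)
hit=env.line_to(g,.08,contact_N=4)
s=env.get_state();print(hit,s["tool_pos"],s["wrist_force"],s["time_s"])
for n in("scene","top"):
    im=env.get_image(n);im=im[110:230,120:270] if n=="scene" else im[150:270,100:250]
    cv2.imwrite(f"pics/{n}1.png",cv2.resize(im,None,fx=4,fy=4,interpolation=cv2.INTER_CUBIC))
cv2.imwrite("pics/both1.png",np.hstack([cv2.resize(cv2.imread(f"pics/{n}1.png"),(400,320)) for n in("scene","top")]))
E
```

```text
grasp tcp [0.397 0.349 0.132]
False [0.398 0.349 0.133] [-0.428  0.164  0.228] 2.775
```

View pics/both1.png

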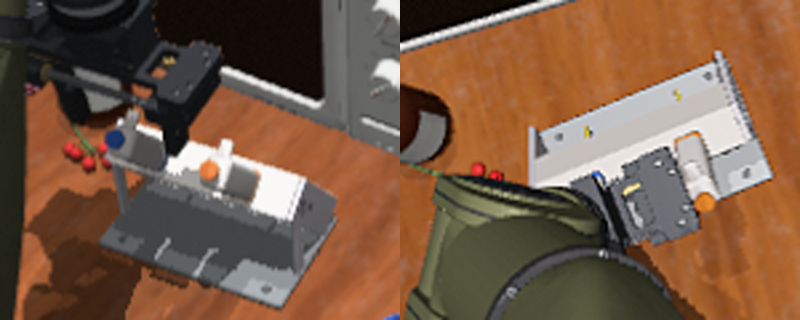

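The left half shows the right finger at about (175,140), between the blue pipette (button at (115,138)) and the orange one, clear of both. There was no contact, so I'll close and pull along the axis.

```bash
python3 - <<'E'
from h import *
np.set_printoptions(precision=3,suppress=True)
def st(m):
    s=env.get_state();print(m,s["time_s"],"w",s["width"],s["gripper_force"],s["tool_pos"],s["wrist_force"],s["wrist_torque"]);return s
env.close_gripper();s=st("closed")
if .2<s["width"]<.42:
    p=s["tool_pos"]
    for k in(.015,.06,.125):
        print(env.line_to(p+k*D,.06,contact_N=25));s=st(k)
        if np.linalg.norm(s["wrist_force"])>20:break
    for n in("scene","top"):cv2.imwrite(f"pics/{n}2.png",env.get_image(n))
cv2.imwrite("pics/s2c.png",cv2.resize(cv2.imread("pics/scene2.png")[90:240,100:300],None,fx=4,fy=4,interpolation=cv2.INTER_CUBIC))
E
```

```text
closed 3.8417 w 0.2923194056980337 29.994585514068604 [0.397 0.349 0.132] [-0.484 -0.109  0.237] [0.123 0.172 0.032]
False
0.015 4.2417 w 0.285950301999444 29.988211691379547 [0.388 0.345 0.144] [ 1.125  0.377 -0.399] [-0.005  0.157  0.035]
False
0.06 5.1417 w 0.28871611222860705 29.98834401369095 [0.362 0.335 0.179] [ 1.058 -1.106 -0.237] [ 0.043  0.107 -0.002]
False
0.125 6.375 w 0.2903847990483334 29.98815894126892 [0.324 0.321 0.229] [-0.117  0.3   -0.841] [0.053 0.101 0.029]
```

View pics/s2c.png

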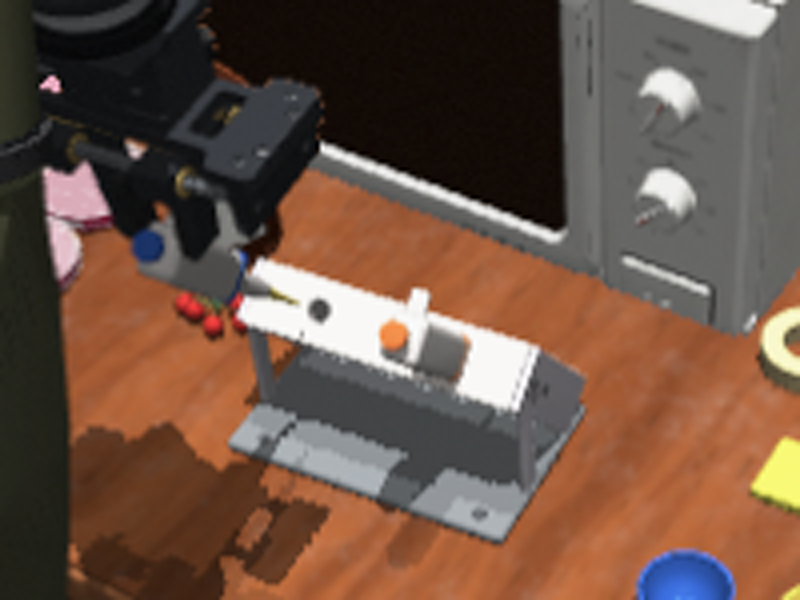

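It came out cleanly: the tip is at crop pixel (298,302), out of the socket, the orange pipette is in place and the wrist shows about 0.84 N (the pipette's weight). Next I lift, turn upright and carry it high to the dish.

```bash
python3 - <<'E'
from h import *
np.set_printoptions(precision=3,suppress=True)
s=env.get_state();p=s["tool_pos"];R=s["tool_rot"];print("q",s["joint_pos"])
for az in(0,-20,-45,-70,-90,45,90):
    U=Rup(Rg(np.radians(5)),np.radians(az))
    for h in(.24,.06): print(az,h,env.ik(goal(U,np.r_[DISH,h]),U))
for z in(.3,.36,.4):print(z,env.ik(np.r_[p[:2],z],R))
# tip estimate from picture vs nominal
t2,e=tri((174.1,165.1),(0,0)) if 0 else (None,None)
tip=p-.019*R[:,2]-G*D;print("nominal tip",tip,"proj",proj("scene",tip),"seen ~174,165")
E
```

```text
q [-37.429  24.055 -21.822 119.867  20.507  35.327  36.822]
0 0.24 [ -3.195  39.958 -29.204  69.348  12.583 108.657  79.009]
0 0.06 [ -5.09   48.72  -23.516  82.945  14.155  86.101  78.651]
-20 0.24 [  1.285  39.666 -26.704  69.312   3.65  106.017  65.957]
-20 0.06 [ -0.779  48.418 -20.875  82.922   5.042  83.524  69.016]
-45 0.24 [  7.021  36.985 -23.065  74.055  -7.248  98.197  51.219]
-45 0.06 [  5.155  46.461 -18.537  87.423  -5.851  76.056  57.207]
-70 0.24 [ 12.096  32.159 -19.232  82.989 -17.376  86.715  38.6  ]
-70 0.06 [ 11.102  43.065 -17.402  96.123 -16.55   64.344  46.733]
-90 0.24 [ 15.322  27.225 -16.771  91.98  -24.873  75.798  29.296]
-90 0.06 [ 15.799  39.786 -18.182 105.177 -25.518  52.344  39.488]
45 0.24 [ -9.351  35.469 -36.904  80.945  31.507 103.275 106.795]
45 0.06 [-12.475  45.501 -30.315  94.216  34.863  81.813  98.055]
90 0.24 [ -7.633  25.801 -46.041 101.347  46.135  85.73  132.368]
90 0.06 [-15.39   38.881 -36.333 115.498  57.252  68.037 111.716]
0.3 [-33.737  18.439 -25.715 113.229  14.995  47.049  42.606]
0.36 [-30.811  14.832 -28.586 106.669  12.072  56.864  45.922]
0.4 [-28.712  13.049 -30.749 101.815  10.858  63.387  47.432]
nominal tip [0.417 0.356 0.123] proj [174.424 166.062] seen ~174,165
```

```bash
python3 - <<'E'
from h import *
np.set_printoptions(precision=3,suppress=True)
s=env.get_state();p=s["tool_pos"]
env.line_to(np.r_[p[:2],.40],.12)
U=Rup(Rg(np.radians(5)),np.radians(-45))
try: env.line_to(goal(U,np.r_[DISH,.22]),.08,frame=U)
except env.Unreachable: print("goto");env.goto(goal(U,np.r_[DISH,.22]),U)
env.pause(.5)
s=env.get_state();print(s["time_s"],s["tool_pos"],goal(U,np.r_[DISH,.22]),s["width"],s["wrist_force"],abs(s["tool_rot"]-U).max())
for n in("scene","top"):cv2.imwrite(f"pics/{n}3.png",env.get_image(n))
print(proj("scene",np.r_[DISH,.22]),proj("top",np.r_[DISH,.22]))
cv2.imwrite("pics/both3.png",np.hstack([cv2.resize(cv2.imread("pics/scene3.png")[80:280,170:370],(400,400)),cv2.resize(cv2.imread("pics/top3.png")[90:290,190:390],(400,400))]))
E
```

```text
12.1583 [0.471 0.089 0.364] [0.471 0.089 0.364] 0.28728996339814766 [-0.459 -0.575 -0.35 ] 7.441677561121378e-05
[272.574 180.489] [289.687 190.086]
```

View pics/both3.png

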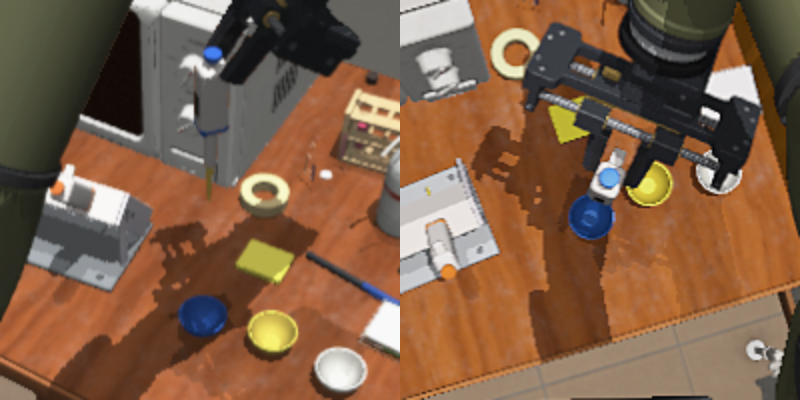

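The pipette is upright, with its tip at scene pixel ~(274.5,180) against (272.6,180.5) predicted. The dishes and the orange pipette haven't moved. I'll descend to 4.5 cm above the rim, then check the axis and tip before the last step.

```bash
python3 - <<'E'
from h import *
np.set_printoptions(precision=4,suppress=True)
U=env.get_state()["tool_rot"]
env.line_to(goal(U,np.r_[DISH,.073]),.08);env.pause(.5)
I={n:env.get_image(n) for n in("scene","top")}
for n in I:
    cv2.imwrite(f"pics/{n}4.png",I[n])
    b=np.r_[DISH,.073+.190];e=proj(n,b);print(n,"button exp",e,[c for c,s in blobs(I[n],(95,110,60),(128,255,255)) if np.hypot(*(np.array(c)-e))<25],"tip exp",proj(n,np.r_[DISH,.073]),"rim exp",proj(n,np.r_[DISH,.028]))
s=env.get_state();print(s["time_s"],s["tool_pos"],s["wrist_force"])
cv2.imwrite("pics/s4c.png",cv2.resize(I["scene"][130:260,220:330],None,fx=4.5,fy=4.5,interpolation=cv2.INTER_CUBIC))
E
```

```text
scene button exp [273.1627 165.6903] [[273.5, 165.4]] tip exp [270.8057 224.7016] rim exp [270.3292 236.55  ]
top button exp [290.6824 187.8106] [[289.9, 188.2], [284.1, 200.3]] tip exp [286.8601 196.5478] rim exp [286.1368 198.2004]
14.8417 [0.4707 0.0892 0.2172] [-0.1923 -0.2411 -0.9147]
```

View pics/s4c.png

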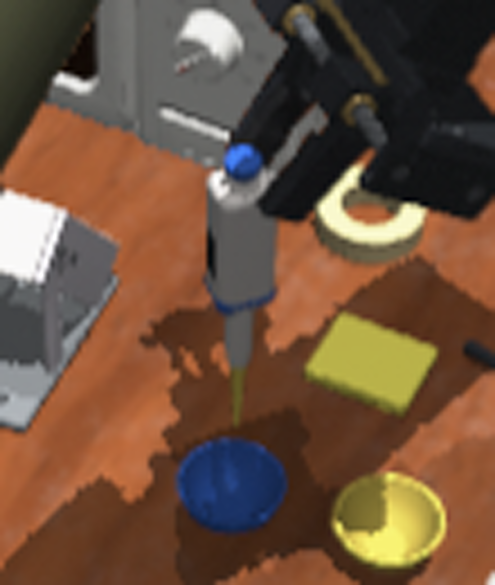

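The tip is at about (272.3,224) and the rim centre at about (271.3,237), so the sideways error is about 2 mm. The button matches an upright axis within 1 px. Last 15 mm, then hand in.

```bash
python3 - <<'E'
from h import *
U=env.get_state()["tool_rot"]
env.line_to(goal(U,np.r_[DISH,.060]),.03);env.pause(1)
s=env.get_state();print(s["time_s"],s["tool_pos"],s["width"],s["gripper_force"],s["wrist_force"],abs(s["qd"]).max())
print(env.close_job())
E
```

```text
16.425 [0.47072717 0.08916764 0.20422899] 0.28907598530503903 29.988934993743896 [ 0.11659951  0.61679153 -1.21950332] 0.12039401561167085
the job is handed in; nothing more can be done
None
```

I handed the job in at 16.4 s with the blue pipette upright, still gripped, its tip about 2 mm off the blue dish's centre and about 32 mm above the rim by my estimate. No verdict was returned.

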